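Set up a stockroom scale: nest the weighing pans and click the dial to tare

TASK

Get the stockroom scale ready for portioning: set the small pan down inside the big pan on the scale, flat on its floor and about in the middle, with its handle fanned about a quarter turn away from the big pan's handle, and let go. Then turn the scale's stiff knob clockwise, click by click, until its pointer has clicked home at the one long mark (straight up the sloping face), and let go. Leave the other goods on the table where they are and do not tip or topple the pans.

Things in the scene. Friction and masses are not known exactly. Their poses are not given: they have to be found in the camera images.
- scale: Fixed bench scale, grey base 250 x 460 mm (x, y), 38 mm high; origin at table height, x away from the operator, y towards the weighing plate, z up. Plate centre at x 40, y 115 mm. At y = -135 mm a white control head, 160 x 160 x 50 mm, on a pillar: its face is tilted 30 degrees from level towards -x, with a display at the top and one knob; its highest edge is 157 mm up.
- plate_mid (a point): Middle of the square steel weighing plate, 220 x 220 mm, on its upper surface, 55 mm above the table; the big pan stands on it.
- dial (a joint): Knob setting: angle (rad) of its grey skirt (60 mm diameter, white pointer line), growing clockwise seen facing the knob. A detent stop every 0.785 rad, each with a short bar on the face: 0 = pointer left (scale +y); 1.571 = pointer up the slope at the one LONG bar, the wanted setting. Starts at rest on 0 or -0.785, two or three clicks short. Between stops it springs to the nearest.
- grip (a joint): Twist (rad, clockwise +, at most 1.2) of the black grip bar against the skirt, 0 when let go: it drives the skirt through a 0.35 Nm/rad spring. The skirt hangs back, then jumps to the next stop with a click. Break-over torque is hidden, 0.10 to 0.24 Nm by run: the bar turns 0.4 to 1.0 rad from rest before the click; turned on, it clicks again. Let go earlier, it springs back.
- grip_mid (a point): Point on the knob's axis inside the black grip bar. z points out of the face along the axis (30 degrees from vertical), y along the bar, x across it. Bar 14 mm across, 42 mm long; its top is 14 mm above this point along z, the round foot it stands on (40 mm diameter) 16 mm below, the skirt's top 23 mm below, the face 30 mm below. Skirt pointer along +y when joint grip is 0.
- big_pan: Larger aluminium pan, loose (0.45 kg), on the weighing plate: outer diameter 140, height 46, wall 3, floor 5 mm. Origin: centre of its underside; x along its one handle, z up. Handle: flat bar 16 mm wide, 12 mm thick, from 68 to 168 mm from the axis, its middle 36 mm above the underside.
- small_pan: Smaller aluminium pan, loose (about 0.2 kg), on the table: outer diameter 96, height 64, wall 3 mm. Origin: centre of its underside; x along its one handle, z up. Handle: flat bar 16 mm wide, 12 mm thick, from 46 to 146 mm from the axis, its middle 55 mm above the underside. Nested, its underside is 5 mm above the big pan's and its handle passes over the big pan's rim.
- honey_jar: Bystander: amber jar with a yellow lid, diameter 68, height 95 mm; origin at the underside.
- sauce_jar: Bystander: amber jar with a dark lid, diameter 68, height 100 mm; origin at the underside.
- tin: Bystander: low tin, diameter 84, height 50 mm; origin at the underside.
- tape_roll: Bystander: cardboard core, diameter 90, height 45 mm, standing on end; origin at the underside.
- carton: Bystander: cardboard box 100 x 150 x 80 mm; origin at the underside.
- spoon: Bystander: serving spoon lying on the table; origin at its middle.
- packet: Bystander: flat paper packet 90 x 130 x 40 mm; origin at the underside.
Not all that is in view belongs to the job. Leave any yellow look-alike of the small_pan alone.

How it is judged:
On the way, in this order (a step that is already met when the one before it is completed fails the run):
1. the small pan stands nested in the big pan on the scale, handles fanned, released (horizontal distance between small_pan and big_pan below 0.025 m and z of small_pan in the frame of big_pan between 0 and 0.012 m and angle between small_pan's own z axis and vertical below 0.1 rad and angle between the x axis of small_pan and the x axis of big_pan, either way round above 1 rad and horizontal distance between big_pan and plate_mid below 0.06 m and angle between big_pan's own z axis and vertical below 0.06 rad and contact force between the fingers and small_pan below 0.1 N), for 0.2 s.
2. the dial has clicked to the long mark and is let go (value of joint dial between 1.42 and 1.72 rad and contact force between the fingers and grip below 0.1 N and velocity of joint dial below 0.1 rad/s), for 0.3 s.
At the end, for the whole second after the job is handed in: Small pan upright on the big pan's floor, centres within 25 mm, handles 57 to 123 degrees apart (either side); big pan level, within 60 mm of the plate's middle; dial at rest at the long mark, 1.571 within 0.15 rad; pans and knob let go and at rest (all of step 1 and value of joint dial between 1.42 and 1.72 rad and contact force between the fingers and grip below 0.1 N and linear speed of each of small_pan, big_pan below 0.02 m/s); the robot touches nothing.
It fails at once if another item on the table is shifted by more than 30 mm (distance of any of honey_jar, sauce_jar, tin, tape_roll, carton, spoon, packet from where it was at the start of the episode above 0.03 m).
It fails at once if a pan is tipped by more than 40 degrees (angle between any of small_pan, big_pan's own z axis and vertical above 0.7 rad).
It also fails if it takes over 67 s, if anything falls off the work surface, if the arm or the gripper's body presses on something with over 40 N, if the wrist force passes 120 N, or if a joint passes its speed limit or range.

ROBOT

A 6-joint arm with a two-finger parallel gripper is mounted at the origin on the work surface. World frame = base frame: x ahead of the robot, y to its left, z up, the work surface at z = 0. Lengths are in m, angles in rad, forces in N, time in s.
With the tool pointing down it reaches from about 0.275 to 0.825 m from the base axis. Payload 4.9 kg.
Tool frame: the origin (TCP) lies midway between the tips of the shut fingers; the grasp point (between the pads) lies 19 mm behind it (bot.grip_depth is the distance from the TCP to the grasp point, in m); y points along the fingers, x is the direction in which the jaws open and shut, and the axes are right-handed (so a half turn about y gives the same grasp; the last joint's range is limited). The gripper opens to 85 mm and grips with 20 to 120 N. Pads are 22 mm wide; open, the fingers measure 114 mm over their backs; the gripper's body (76 mm by 85 mm) begins 54 mm behind the grasp point. The pads swing forward as they close: fully open they stand 13 mm farther back than shut.
Start: joints at [1.171, 0.326, -0.193, 1.052, 0, 1.437], TCP at [0.144, 0.531, 0.205] pointing down, gripper open.
Joint ranges: [-2.65, 2.65], [-0.97, 1.79], [-1.3, 1.35], [-1.93, 2.1], [-1.47, 1.37], [-3.14, 3.14]. Speed limits (rad/s): [2.57, 2.57, 3.14, 3.14, 3.14, 3.14].

INTERFACE

Orientations are given as a unit quaternion [w, x, y, z].
In Python, from cell import bot gives the robot as it stands. Calls block until the motion is done:
- bot.move_pose(position, orientation): joint-space move of the TCP to a pose.
- bot.move_linear(position, speed=0.15, rotation=None, until_force=None): straight line of the TCP; rotation=None keeps the orientation; speed is the mean speed in m/s. With until_force (N) it stops when the force on the tool has changed by that much, and returns True; else False.
- bot.goto_joints(angles): joint-space move.
- bot.set_gripper(opening, grasp_force=None): opening from 0.0 (shut) to 1.0 (fully open); grasp_force is the grip in N (None keeps the last); returns when the fingers have stopped.
- bot.wait(seconds).
- bot.solve_ik(position, orientation): joint angles nearest the present ones, or None.
- bot.camera(name): name is "side" or "top" or "wrist"; returns the picture (420x560x3 uint8, red, green, blue); there is no depth.
- bot.calibration(name): a dict with "mtx" (3x3 intrinsics, pixels), "extrinsics" (4x4, takes a point from world to camera coordinates); the wrist camera has in their place "hand_eye" (4x4, takes a point from camera to tool coordinates, whose origin is the TCP and whose axes are the tool frame's). Camera axes: x right, y down, z forward; pixel columns grow to the right and rows downward; lengths in m; the calibration is good to about 2 mm. A picture is of the moment at which its call begins: read the wrist's pose just before it. calibration takes no time and is no camera call.
A pose or a line that the arm cannot do raises bot.PlanningError and nothing moves.
- bot.close_job(): hands the job in, once; it reports no verdict.
Trained networks look in the newest picture that a camera, given by its name, has taken for a name from the list of things; names that differ only in an ending like _2 or _b are one class to them, and where a whole thing is asked for, a point or a joint stands for the part that bears it (a point fixed in the world has none). Each returns a list of dicts, best first, with "confidence" (0 to 1); they miss things now and then, are a little off and sometimes report something else, mostly with a low value. They report only what shows in the picture. A call takes as long as a camera call. They do not tell look-alikes from the thing itself.
- bot.search_frame(camera, thing): "bbox" ([left, top, width, height] in pixels, round what is visible of it).
Readings, each from a call of its own:
- bot.read_clock(): time.
- bot.read_joint_positions(): joint angles.
- bot.read_joint_vel(): joint speeds.
- bot.read_joint_efforts(): joint torques, N m.
- bot.read_position(): TCP position.
- bot.read_tool_rot(): TCP orientation.
- bot.read_ft_force(): force on the tool from outside, world axes, zero at the start.
- bot.read_moment(): the same for the moment, N m.
- bot.read_gripper_width(): opening from 0.0 (shut) to 1.0 (fully open).
Only numpy, scipy, OpenCV 4.12 (cv2) and the standard library are available. Lean on these libraries where they do the work, as an engineer would, in place of code of your own. Each camera call takes 0.05 s, during which the arm holds its last target. There are 200 camera calls.

## Working session

There is one attempt and no reset: what is moved stays moved. The work goes in short steps, each a Python script; the robot and the scene stay as the last script left them, time stands still between calls to the robot, and variables do not carry over. Pictures are saved under pics/ and viewed, about 8 in all and at most 12, crops included, and the job is handed in when it is done.

```bash
ls; mkdir -p pics; python3 - <<'E'
from cell import bot
import cv2,numpy as np
for c in("top","side"):
    im=bot.camera(c); cv2.imwrite(f"pics/{c}0.png",im[:,:,::-1])
    k=bot.calibration(c); print(c,np.round(k["mtx"],1).tolist(),np.round(k["extrinsics"],3).tolist())
    for t in("small_pan","big_pan","scale","grip","dial"):
        print(t,[(np.round(d["bbox"]).tolist(),round(d["confidence"],2)) for d in bot.search_frame(c,t)][:4])
print(np.round(bot.calibration("wrist")["hand_eye"],3).tolist(),np.round(bot.calibration("wrist")["mtx"],1).tolist(),bot.read_clock(),bot.grip_depth, bot.read_tool_rot())
a=cv2.imread("pics/top0.png");b=cv2.imread("pics/side0.png")
E
```

```text
pics
top [[486.1, 0.0, 278.3], [0.0, 486.1, 212.0], [0.0, 0.0, 1.0]] [[-0.013, -1.0, -0.011, 0.047], [-0.987, 0.015, -0.162, 0.499], [0.162, 0.009, -0.987, 1.54], [0.0, 0.0, 0.0, 1.0]]
small_pan [([193.0, 186.0, 32.0, 57.0], 0.86), ([194.0, 256.0, 30.0, 56.0], 0.76), ([398.0, 164.0, 43.0, 33.0], 0.19)]
big_pan [([269.0, 109.0, 44.0, 74.0], 0.69)]
scale [([251.0, 126.0, 146.0, 92.0], 0.85)]
grip []
dial [([355.0, 178.0, 24.0, 20.0], 0.53)]
side [[495.9, 0.0, 273.0], [0.0, 495.9, 201.6], [0.0, 0.0, 1.0]] [[0.87, -0.492, -0.021, -0.389], [-0.311, -0.517, -0.797, 0.235], [0.382, 0.7, -0.603, 1.539], [0.0, 0.0, 0.0, 1.0]]
small_pan [([227.0, 164.0, 48.0, 25.0], 0.59), ([168.0, 192.0, 56.0, 26.0], 0.57)]
big_pan [([309.0, 175.0, 59.0, 33.0], 0.96)]
scale [([276.0, 176.0, 129.0, 105.0], 0.58)]
grip [([333.0, 223.0, 18.0, 13.0], 0.61)]
dial [([332.0, 218.0, 22.0, 24.0], 0.56)]
[[1.0, -0.001, -0.001, 0.001], [0.001, -0.31, 0.951, -0.169], [-0.001, -0.951, -0.31, 0.079], [0.0, 0.0, 0.0, 1.0]] [[340.4, 0.0, 276.0], [0.0, 340.4, 210.9], [0.0, 0.0, 1.0]] 0.6 0.0187 [ 0.56185562 -0.56185369 -0.4293312   0.42931738]
```

```bash
python3 - <<'E'
import cv2
a=cv2.imread("pics/top0.png");b=cv2.imread("pics/side0.png")
cv2.imwrite("pics/t.png",cv2.resize(a[80:350,150:510],(800,600),interpolation=cv2.INTER_CUBIC))
cv2.imwrite("pics/s.png",cv2.resize(b[120:330,140:420],(800,600),interpolation=cv2.INTER_CUBIC))
E
```

```text
(no output)
```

View pics/t.png

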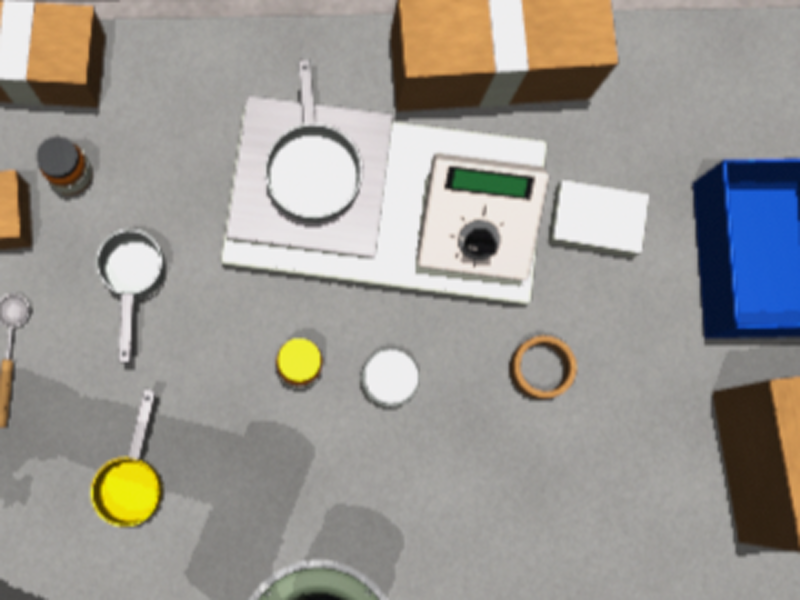

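View pics/s.png

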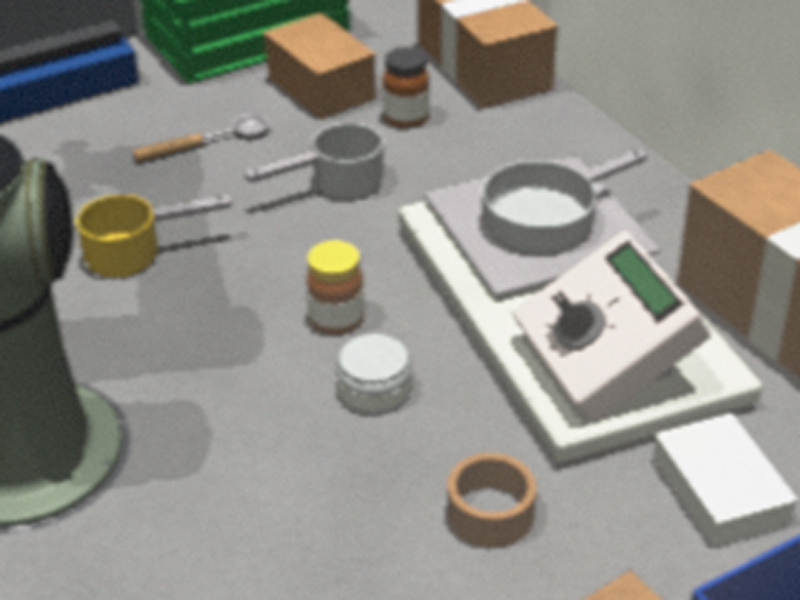

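Top crop: the steel small pan is at crop (131,262), full image (209,198), with its handle towards the robot. The only look-alike is the yellow pan at crop (127,490), full image (207,300), so I choose the grey one. The big pan is at crop (313,174) with its handle pointing away, and the knob is at (480,238).

```bash
cat > h.py <<'E'
from cell import bot
import numpy as np, cv2
from scipy.spatial.transform import Rotation as R
def q2R(q): return R.from_quat(np.r_[q[1:],q[0]]).as_matrix()
def R2q(M): q=R.from_matrix(M).as_quat(); return np.r_[q[3],q[:3]]
def cam(name,pose=None):
    k=bot.calibration(name)
    if name=="wrist":
        p,q=pose; T=np.eye(4); T[:3,:3]=q2R(q); T[:3,3]=p
        return np.array(k["mtx"]),np.linalg.inv(T@np.array(k["hand_eye"]))
    return np.array(k["mtx"]),np.array(k["extrinsics"])
def ray(C,uv):
    K,E=C; d=E[:3,:3].T@np.linalg.solve(K,[uv[0],uv[1],1]); return -E[:3,:3].T@E[:3,3],d/np.linalg.norm(d)
def onz(C,uv,z):
    o,d=ray(C,uv); return o+d*(z-o[2])/d[2]
def tri(obs):
    A=np.zeros((3,3));b=np.zeros(3)
    for C,uv in obs:
        o,d=ray(C,uv);P=np.eye(3)-np.outer(d,d);A+=P;b+=P@o
    p=np.linalg.solve(A,b)
    return p,[np.linalg.norm(np.cross(p-ray(C,uv)[0],ray(C,uv)[1])) for C,uv in obs]
def proj(C,p):
    K,E=C; c=K@(E[:3,:3]@p+E[:3,3]); return c[:2]/c[2]
def tool(approach,xdir):
    y=np.array(approach,float);y/=np.linalg.norm(y);x=np.array(xdir,float);x-=y*(x@y);x/=np.linalg.norm(x)
    return np.c_[x,y,np.cross(x,y)]
def snap(name):
    pose=(bot.read_position(),bot.read_tool_rot()); im=bot.camera("wrist")
    cv2.imwrite(f"pics/{name}.png",im[:,:,::-1]); np.savez(f"pics/{name}.npz",p=pose[0],q=pose[1]); return pose
def load(name):
    d=np.load(f"pics/{name}.npz"); return cam("wrist",(d["p"],d["q"]))
E
python3 - <<'E'
from h import *
T=cam("top");S=cam("side")
t=lambda x,y:(150+x*.45,80+y*.45); s=lambda x,y:(140+x*.35,120+y*.35)
pts=dict(sp_rim=(t(131,262),s(349,148),.064),sp_end=(t(124,360),s(251,173),.055),bp_rim=(t(313,174),s(539,193),.101),bp_end=(t(305,64),s(641,157),.091),
 knob=(t(480,242),s(572,315),.13),corner_l=(t(224,264),s(402,215),.038),corner_r=(t(530,302),s(558,445),.038),head_fl=(t(418,270),s(517,318),.0),head_fr=(t(522,282),s(581,405),0))
for n,(a,b,z) in pts.items():
    p,e=tri([(T,a),(S,b)]); print(n,np.round(p,3),np.round(e,4),np.round(onz(T,a,z),3))
print(np.round(q2R(bot.read_tool_rot()),3))
E
```

```text
sp_rim [0.549 0.264 0.052] [0.0008 0.0008] [0.546 0.262 0.064]
sp_end [0.406 0.271 0.058] [0.0022 0.0022] [0.404 0.272 0.055]
bp_rim [ 0.667 -0.005  0.098] [0.003 0.003] [ 0.663 -0.003  0.101]
bp_end [0.834 0.005 0.087] [0.0004 0.0004] [0.833 0.005 0.091]
knob [ 0.555 -0.234  0.12 ] [0.0011 0.0011] [ 0.554 -0.233  0.13 ]
corner_l [0.551 0.129 0.025] [0.0023 0.0023] [0.546 0.129 0.038]
corner_r [ 0.482 -0.318  0.036] [0.0006 0.0006] [ 0.482 -0.318  0.038]
head_fl [ 0.532 -0.155  0.066] [0.0053 0.0053] [ 0.54  -0.161  0.   ]
head_fr [ 0.512 -0.305  0.065] [0.0052 0.0052] [ 0.519 -0.316  0.   ]
[[ 0.263  0.    -0.965]
 [ 0.965  0.     0.263]
 [ 0.    -1.    -0.   ]]
```

```bash
python3 - <<'E'
from h import *
Q1=R2q(tool([0,0,-1],[0,1,0])); Q2=R2q(tool([0,0,-1],[1,0,0]))
bot.move_pose([.47,.267,.20],Q1)
print(np.round(bot.read_joint_positions(),2))
snap("w1")
print([(np.round(d["bbox"]).tolist(),round(d["confidence"],2)) for d in bot.search_frame("wrist","small_pan")])
for p,Q in (([.45,.267,.04],Q1),([.665,.09,.2],Q2),([.665,.09,.1],Q2)):
    j=bot.solve_ik(p,Q); print(None if j is None else np.round(j,2))
sy=np.array([.14,.99,0]);sx=np.array([.99,-.14,0]); n=-.5*sx+np.array([0,0,.866])
for d in np.radians([0,45,90,135,180]):
  up=.866*sx+np.array([0,0,.5])
  bar=np.cos(d)*sy+np.sin(d)*up; xd=np.cross(bar,n)
  for s in(1,-1):
    try:
        j=bot.solve_ik(np.array([.555,-.234,.13])+.1*n,R2q(tool(-n,s*xd))); print(d,s,None if j is None else np.round(j,2))
    except Exception as e: print(e)
print(bot.read_clock())
E
```

```text
[ 0.38  0.31 -0.23  1.03  0.    0.38]
[([228.0, 113.0, 95.0, 196.0], 0.6), ([230.0, 0.0, 31.0, 64.0], 0.58)]
[ 0.39  0.45 -0.48  0.64  0.    0.39]
[0.02 0.56 0.16 1.17 0.   1.6 ]
[0.02 0.63 0.01 0.96 0.   1.6 ]
0.0 1 [-0.72 -0.01 -0.73  0.41  0.28  1.05]
0.0 -1 [-0.72 -0.01 -0.73  0.41  0.28 -2.09]
0.7853981633974483 1 [-0.72 -0.01 -0.73  0.41  0.28  1.84]
0.7853981633974483 -1 [-0.72 -0.01 -0.73  0.41  0.28 -1.3 ]
1.5707963267948966 1 [-0.72 -0.01 -0.73  0.41  0.28  2.62]
1.5707963267948966 -1 [-0.72 -0.01 -0.73  0.41  0.28 -0.52]
2.356194490192345 1 [-0.72 -0.01 -0.73  0.41  0.28 -2.87]
2.356194490192345 -1 [-0.72 -0.01 -0.73  0.41  0.28  0.27]
3.141592653589793 1 [-0.72 -0.01 -0.73  0.41  0.28 -2.09]
3.141592653589793 -1 [-0.72 -0.01 -0.73  0.41  0.28  1.05]
2.25
```

View pics/w1.png

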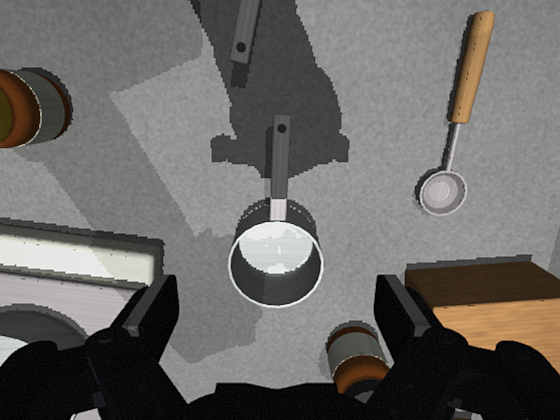

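```bash
python3 - <<'E'
from h import *
W=load("w1");T=cam("top"); t=lambda x,y:(150+x*.45,80+y*.45)
print(tri([(W,(276,264)),(T,t(131,262))])[0].round(4), tri([(W,(282,115)),(T,t(124,360))])[0].round(4))
c=onz(W,(276,264),.064);print("rim",c.round(4)); 
for uv in((282,115),(281.5,128),(280,180)): print(onz(W,uv,.061).round(4))
E
```

```text
[0.5492 0.2661 0.0541] [0.4045 0.2737 0.0479]
rim [0.5457 0.2685 0.064 ]
[0.4033 0.2737 0.061 ]
[0.4144 0.2733 0.061 ]
[0.4612 0.2722 0.061 ]
```

The close view confirms the grey steel pan: rim centre at (276,264), handle end at (282,115). Before grasping, I'll take two wrist views of the scale.

```bash
python3 - <<'E'
from h import *
Q1=R2q(tool([0,0,-1],[0,1,0]))
bot.move_pose([.53,-.19,.28],Q1); snap("w2")
print([(k,np.round(d["bbox"]).tolist(),round(d["confidence"],2)) for k in("big_pan","grip","dial") for d in bot.search_frame("wrist",k)])
bot.move_pose([.56,.0,.29],Q1); snap("w3")
print([(k,np.round(d["bbox"]).tolist(),round(d["confidence"],2)) for k in("big_pan","grip","dial") for d in bot.search_frame("wrist",k)])
print(bot.read_clock())
E
```

```text
[('big_pan', [369.0, 226.0, 130.0, 109.0], 0.57), ('grip', [208.0, 191.0, 44.0, 38.0], 0.85), ('dial', [206.0, 182.0, 56.0, 58.0], 0.88)]
[('big_pan', [213.0, 206.0, 123.0, 174.0], 0.56), ('grip', [7.0, 158.0, 65.0, 41.0], 0.78), ('dial', [10.0, 153.0, 76.0, 56.0], 0.9)]
5.15
```

View pics/w2.png

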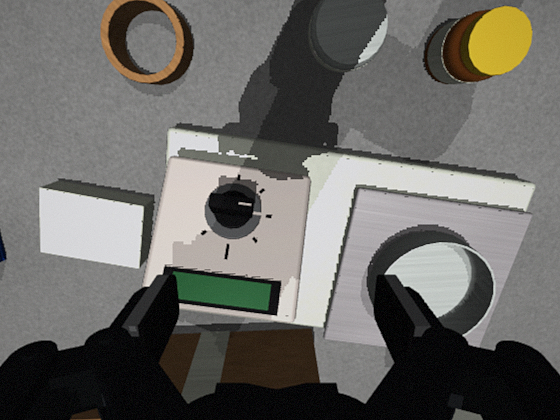

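View pics/w3.png

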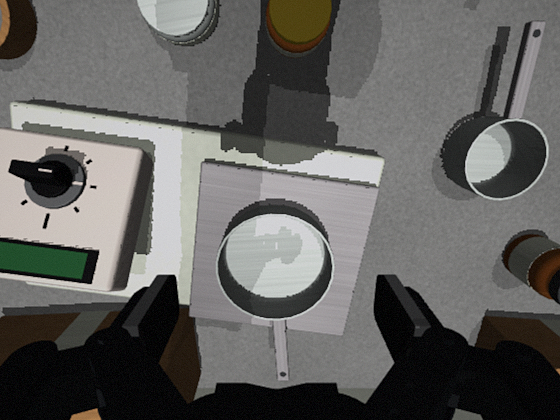

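```bash
python3 - <<'E'
from h import *
a=cv2.imread("pics/w2.png")[155:265,175:295];b=cv2.imread("pics/w3.png")[125:235,0:120]
f=lambda i:cv2.resize(i,(400,367),interpolation=cv2.INTER_CUBIC)
cv2.imwrite("pics/k.png",np.hstack([f(a),f(b)]))
W2=load("w2");W3=load("w3");W1=load("w1");T=cam("top")
c=onz(W3,(275,266),.101);print(c, onz(W2,(434,278),.101))
print("tri3", tri([(W3,(275,266)),(W2,(434,278)),(T,(290.9,158.3))]))
print("end",onz(W3,(283,376),.097))
for uv in((204,160),(383,185),(345,333)): print("plate",onz(W3,uv,.055).round(3))
for uv in ((170,127),(535,184)): print("base",onz(W2,uv,.038).round(3))
E
```

```text
[ 0.66563993 -0.00134641  0.101     ] [ 0.64558712 -0.00670289  0.101     ]
tri3 (array([ 0.66254208, -0.0015716 ,  0.09141127]), [np.float64(0.007148178881634606), np.float64(0.01036772269650688), np.float64(0.0037735690037950208)])
end [0.82992317 0.00894679 0.097     ]
plate [ 0.549 -0.086  0.055]
plate [0.58  0.13  0.055]
plate [0.794 0.097 0.055]
base [ 0.482 -0.313  0.038]
base [0.55  0.132 0.038]
```

View pics/k.png

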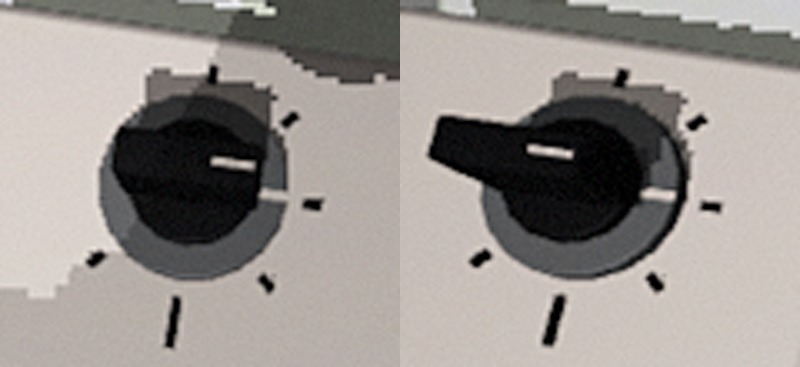

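Pointer is at tick 0 (to the right in the image, scale +y), so it needs two clicks. Now I'll triangulate the knob and grasp the pan.

```bash
cat >> h.py <<'E'
sy=np.array([.148,.989,0]);sx=np.array([.989,-.148,0]);N=-.5*sx+np.array([0,0,.866]);UP=.866*sx+np.array([0,0,.5])
E
python3 - <<'E'
from h import *
W2=load("w2");W3=load("w3")
l=lambda x,y:(175+x*.3,155+y*.3); r=lambda x,y:((x-400)*.3,125+y*.3)
for n,a,b in(("face",(195,191),(590,190.5)),("line",(233,163),(551,152)),("t0",(313,204),(711,207)),("t-",(213,74),(622,77)),("long",(173,322),(554,321))):
    p,e=tri([(W2,l(*a)),(W3,r(*b))]);print(n,p.round(4),np.round(e,4), (p+.03*N).round(4) if n=="face" else "")
c=np.array([.5457,.2685]);d=np.array([-.999,.037]);g=c+.095*d
Q=R2q(tool([0,0,-1],[-d[1],d[0],0]*np.array(-1)))
bot.set_gripper(.55)
bot.move_pose([*g,.10],Q)
bot.move_linear([*g,.037],speed=.1)
bot.set_gripper(0,grasp_force=110); print(bot.read_gripper_width(),bot.read_position(),bot.read_ft_force())
bot.move_linear([*g,.06],speed=.05); print(bot.read_ft_force(),bot.read_moment())
bot.move_linear([*g,.23],speed=.15); snap("w4"); print(bot.read_gripper_width(),bot.read_ft_force(),bot.read_clock())
E
```

```text
face [ 0.5645 -0.2331  0.1056] [0.0003 0.0003] [ 0.5497 -0.2309  0.1316]
line [ 0.5443 -0.2173  0.1427] [0.0001 0.0001] 
t0 [ 0.5697 -0.1957  0.1048] [0.0002 0.0002] 
t- [ 0.5312 -0.2284  0.0853] [0.0001 0.0001] 
long [ 0.601  -0.2389  0.1262] [0.0001 0.0001] 
-0.0008104263022230655 [0.45082926 0.27204119 0.03711793] [ 0.34249518 -0.2606996   0.2268691 ]
[ 0.1627748   0.21486226 -0.42494914] [-0.04619009 -0.06090805  0.03713695]
0.0023285224858333323 [0.41025311 1.3028012  0.48524321] 10.1667
```

View pics/w4.png

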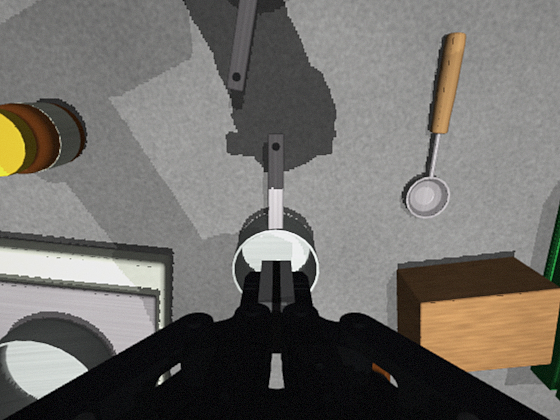

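```bash
python3 - <<'E'
from h import *
W1=load("w1");W3=load("w3");W4=load("w4");T=cam("top")
d=np.load("pics/w4.npz")
print("tcp px",proj(W4,d["p"]), d["p"], q2R(d["q"]).round(3))
for n,a,b in(("end",(282,115),(276,135)),("rim",(276,264),(276,268))):
    p,e=tri([(W1,a),(W4,b)]);print(n,p.round(4),np.round(e,4))
print(tri([(W1,(276,264)),(W3,(506,158))]),tri([(W1,(282,115)),(W3,(537,23))]))
print(onz(W4,(276,268),.064),onz(W4,(276,135),.061),onz(W4,(276,148),.061))
im=bot.camera("top");cv2.imwrite("pics/top1.png",im[:,:,::-1])
a=cv2.imread("pics/top0.png")[170:330,170:290];b=cv2.imread("pics/top1.png")[170:330,170:290]
cv2.imwrite("pics/cmp.png",np.hstack([cv2.resize(i,(360,480)) for i in(a,b)]))
E
```

```text
tcp px [274.15775486 252.37832473] [0.45022142 0.27175475 0.22905495] [[ 0.037 -0.002 -0.999]
 [ 0.999 -0.001  0.037]
 [-0.001 -1.     0.002]]
end [0.4033 0.2739 0.0643] [0.0003 0.0003]
rim [0.5513 0.2685 0.053 ] [0. 0.]
(array([0.54634217, 0.26834678, 0.06174331]), [np.float64(0.00043453533659539245), np.float64(0.00043453533659544704)]) (array([0.40409676, 0.27404528, 0.05684773]), [np.float64(0.0006803127776753512), np.float64(0.0006803127776753272)])
[0.54555186 0.26878116 0.064     ] [0.40366123 0.2741777  0.061     ] [0.41616919 0.27370143 0.061     ]
```

View pics/cmp.png

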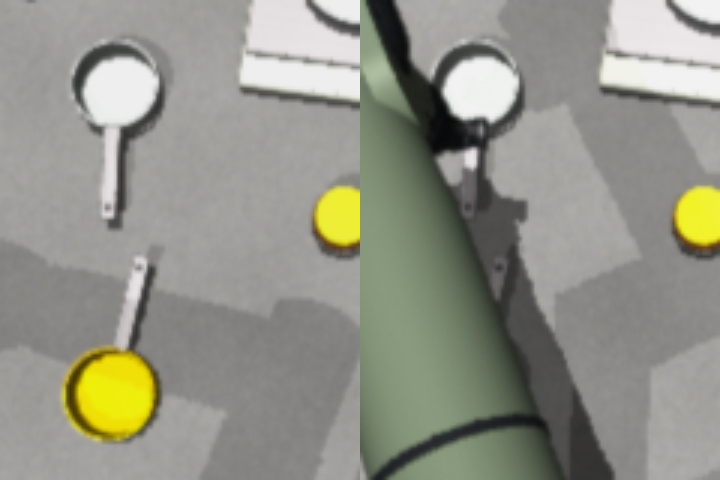

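The pan hasn't moved and its measured position holds, but the fingers shut on nothing. I'll retry and check the gripper width at each step.

```bash
python3 - <<'E'
from h import *
c=np.array([.5457,.2685]);d=np.array([-.999,.037]);g=c+.095*d
bot.set_gripper(.55);print(bot.read_gripper_width())
bot.move_linear([*g,.10]);print(bot.read_gripper_width(),bot.read_ft_force().round(1))
bot.move_linear([*g,.036],speed=.1);print(bot.read_gripper_width(),bot.read_ft_force().round(1),bot.read_position()); snap("w5")
bot.set_gripper(.1,grasp_force=60);print(bot.read_gripper_width(),bot.read_ft_force().round(1)); snap("w6")
print(bot.read_clock())
f=lambda n:cv2.imread(f"pics/{n}.png")[100:400,140:420]
cv2.imwrite("pics/c2.png",cv2.resize(np.hstack([f("w5"),f("w6")]),(784,420)))
E
```

```text
0.5521086280798735
0.552431343759003 [ 0.7  0.3 -0.6]
0.5507362183227825 [-0.2 -0.7 -0.1] [0.45129663 0.27224293 0.03650613]
0.10023094899651579 [ 0.2 -0.   0. ]
13.0833
```

View pics/c2.png

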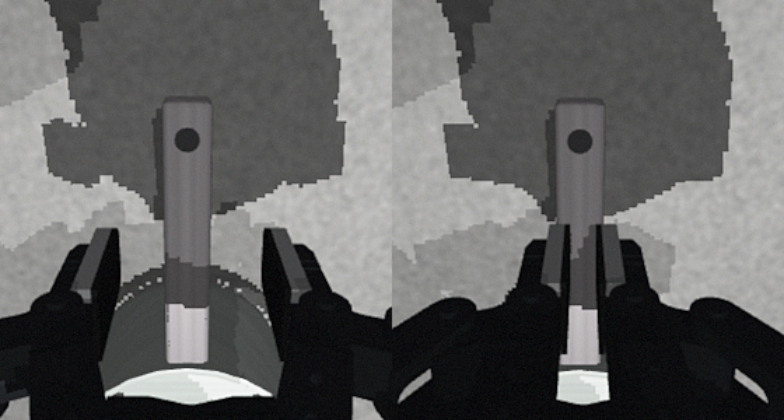

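The wrist view shows the closed fingertips lying over the handle, so they sit higher than I thought. I'll go lower and close again.

```bash
python3 - <<'E'
from h import *
c=np.array([.5457,.2685]);d=np.array([-.999,.037]);g=c+.095*d
bot.set_gripper(.55)
for z in(.026,.016):
    print(z,bot.move_linear([*g,z],speed=.06,until_force=6),bot.read_position().round(4))
    bot.set_gripper(.02,grasp_force=60);w=bot.read_gripper_width();print(w,bot.read_ft_force().round(1))
    if w>.12: break
    bot.set_gripper(.55)
snap("w7");print(bot.read_clock())
E
```

```text
0.026 False [0.4501 0.2717 0.0253]
0.16383190340356024 [ 0.1 -0.1  1.4]
14.2917
```

```bash
python3 - <<'E'
from h import *
c=np.array([.5457,.2685]);d=np.array([-.999,.037]);g=c+.095*d
bot.set_gripper(.5)
print(bot.move_linear([*g,.014],speed=.06,until_force=6),bot.read_position().round(4))
bot.set_gripper(0,grasp_force=110);print(bot.read_gripper_width(),bot.read_ft_force().round(1),bot.read_position().round(4));snap("w7")
bot.move_linear([*g,.035],speed=.05); print(bot.read_gripper_width(),bot.read_ft_force().round(2),bot.read_moment().round(3));snap("w8")
print(bot.read_clock())
f=lambda n:cv2.imread(f"pics/{n}.png")[100:400,140:420]
cv2.imwrite("pics/c3.png",cv2.resize(np.hstack([f("w7"),f("w8")]),(784,420)))
E
```

```text
False [0.4501 0.2717 0.0132]
0.1593451495620081 [-0.6 -0.7  1.9] [0.451  0.272  0.0143]
0.1565404052226925 [ 0.62  0.5  -1.83] [-0.031  0.194 -0.006]
16.0667
```

View pics/c3.png

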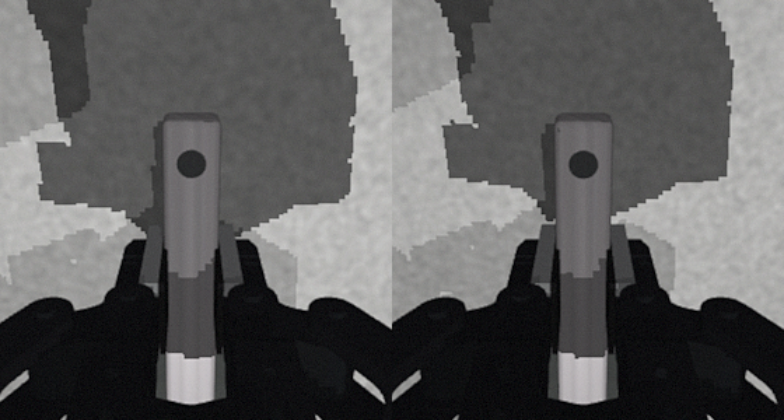

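Now the handle is properly in the pads: the pan is off the table, level, with 1.8 N of weight. Next I'll carry it over and nest it.

```bash
python3 - <<'E'
from h import *
bot.move_linear([.451,.272,.2],speed=.2)
h=np.array([-.061,.998]);Q=R2q(tool([0,0,-1],[h[1],-h[0],0])); g=np.array([.6645,-.002])+.0948*h
bot.move_pose([*g,.2],Q); print(bot.read_gripper_width(),bot.read_ft_force().round(2))
im=bot.camera("top");cv2.imwrite("pics/top2.png",im[:,:,::-1])
bot.move_linear([*g,.095],speed=.12); print(bot.read_ft_force().round(2))
r=bot.move_linear([*g,.068],speed=.03,until_force=3); print(r,bot.read_position().round(4),bot.read_ft_force().round(2),bot.read_clock())
im=bot.camera("top");cv2.imwrite("pics/top3.png",im[:,:,::-1])
im=bot.camera("side");cv2.imwrite("pics/side3.png",im[:,:,::-1])
a=cv2.imread("pics/top3.png")[90:220,200:390];b=cv2.imread("pics/side3.png")[130:260,250:440]
cv2.imwrite("pics/c4.png",np.vstack([cv2.resize(i,(438,300),interpolation=cv2.INTER_CUBIC) for i in(a,b)]))
E
```

```text
0.1568070335801027 [-0.67 -0.31 -2.15]
[ 0.33 -0.95 -2.03]
True [0.6585 0.0929 0.074 ] [-0.2   0.09  5.12] 19.8583
```

View pics/c4.png

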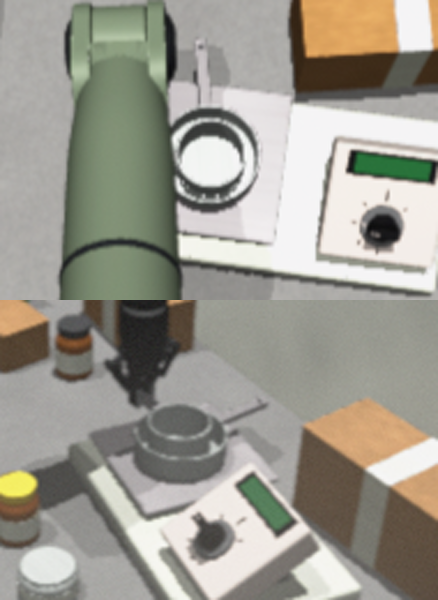

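Contact came at TCP z 0.074, exactly one nested height above the table grasp. The rims are concentric and the small pan's handle points left, with the big pan's pointing away. I'll release and move over the knob. From the images the real fingertips sit about 28 mm behind the reported TCP, and I'll allow for that.

```bash
cat >> h.py <<'E'
GM=np.array([.5497,-.2309,.1316]); KR=tool(-N,-np.cross(sy,N))
E
python3 - <<'E'
from h import *
bot.set_gripper(.5);bot.wait(.2);print(bot.read_ft_force().round(2))
p=bot.read_position(); bot.move_linear([p[0],p[1],.25],speed=.15)
bot.move_pose(GM+.10*N+[0,0,.05],R2q(KR)); 
bot.move_linear(GM+.06*N,speed=.2)
print(bot.read_joint_positions().round(2)); snap("w9"); W=load("w9")
for n,o in(("gm_top",.014*N),("line",.014*N+.0126*sy),("barend",.014*N-.021*sy),("barend2",.014*N+.021*sy)): print(n,proj(W,GM+o).round(1))
im=bot.camera("top");cv2.imwrite("pics/top4.png",im[:,:,::-1])
T=cam("top")
print("top sp",[(np.round(d["bbox"]).tolist(),round(d["confidence"],2)) for d in bot.search_frame("top","small_pan")][:3])
w=cv2.imread("pics/w9.png")
for n in("line","barend","barend2"):
    pass
a=cv2.imread("pics/top4.png")[90:220,200:390]
cv2.imwrite("pics/c5.png",np.hstack([w[:,:520],np.pad(cv2.resize(a,(280,192),interpolation=cv2.INTER_CUBIC),((0,228),(0,0),(0,0)))]))
print(bot.read_clock())
E
```

```text
[-0.65  0.25  0.64]
[-0.7   0.05 -0.76  0.3   0.26 -2.06]
gm_top [277.3 222.9]
line [277.3 240.3]
barend [277.4 192.6]
barend2 [277.3 251.5]
top sp [([248.0, 142.0, 58.0, 32.0], 0.79), ([194.0, 256.0, 32.0, 59.0], 0.75)]
25.65
```

View pics/c5.png

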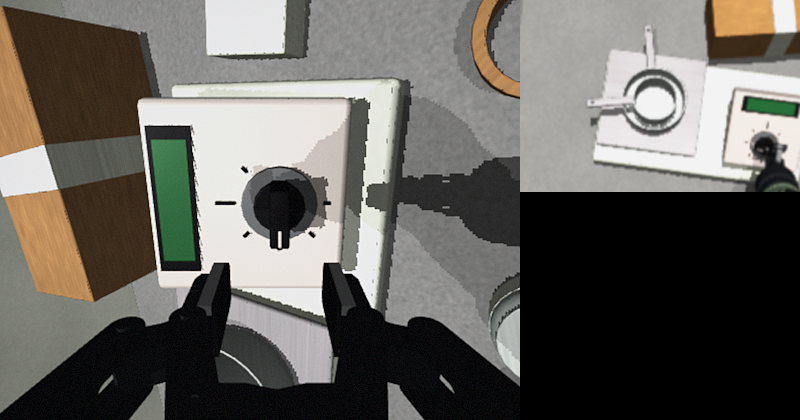

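Last picture: the pans are nested with handles about 90° apart. The bar's white line is at (280,240) against a predicted (277,240), so I shift 1.7 mm along tool x. Now grasp the bar.

```bash
python3 - <<'E'
from h import *
G=GM+.0017*KR[:,0]
bot.move_linear(G+.03*N,speed=.1)
print(bot.move_linear(G-.034*N,speed=.05,until_force=5),bot.read_position().round(4),(G-.034*N).round(4))
f0=bot.read_ft_force();m0=bot.read_moment();bot.set_gripper(0,grasp_force=60)
print(bot.read_gripper_width(),(KR.T@(bot.read_ft_force()-f0)).round(2),(KR.T@(bot.read_moment()-m0)).round(3),bot.read_clock())
np.savez("m0.npz",f=f0,m=m0,j=bot.read_joint_positions())
E
```

```text
False [ 0.5651 -0.2333  0.1017] [ 0.5651 -0.2332  0.1013]
0.14534290674571118 [ 0.27 -6.23 -0.08] [-0.073  0.028 -0.274] 27.9
```

```bash
python3 - <<'E'
from h import *
G=GM+.0017*KR[:,0]
bot.set_gripper(.25);bot.move_linear(G-.030*N,speed=.05);f0=bot.read_ft_force();m0=bot.read_moment()
bot.set_gripper(0,grasp_force=70)
j0=np.array(bot.read_joint_positions());p0=bot.read_position()
def st():
    r=q2R(bot.read_tool_rot());return (r.T@(bot.read_moment()-m0)),(r.T@(bot.read_ft_force()-f0))
b=st();print(bot.read_gripper_width(),b[0].round(3),b[1].round(1))
th=0;peak=0;clicks=0;out=[]
while th<2.0 and clicks<2 and bot.read_clock()<50:
    th+=.06;j=j0.copy();j[5]+=th;bot.goto_joints(j);bot.wait(.06)
    m,f=st();t=-(m[1]-b[0][1]);out.append((round(th,2),round(t,3),round(float(np.linalg.norm(f)),1)))
    peak=max(peak,t)
    if t<peak-.1: clicks+=1;out.append("CLICK");peak=t
    if np.linalg.norm(f)>35 or abs(t)>.5: out.append("stop");break
print(out);print(clicks,th,bot.read_position()-p0,bot.read_gripper_width(),bot.read_clock())
np.savez("kn.npz",j0=j0,th=th,m0=m0,f0=f0,b=b[0])
E
```

```text
0.1422481624773075 [-0.045  0.012 -0.219] [-0.  -6.5  0.4]
[(0.06, np.float64(0.024), 3.8), (0.12, np.float64(0.075), 4.0), (0.18, np.float64(0.046), 3.4), (0.24, np.float64(0.047), 3.8), (0.3, np.float64(0.112), 3.5), (0.36, np.float64(0.087), 4.2), (0.42, np.float64(0.145), 3.6), (0.48, np.float64(0.11), 4.4), (0.54, np.float64(0.168), 5.7), (0.6, np.float64(-0.102), 7.3), 'CLICK', (0.66, np.float64(0.015), 6.7), (0.72, np.float64(-0.036), 6.6), (0.78, np.float64(-0.009), 7.9), (0.84, np.float64(0.098), 7.3), (0.9, np.float64(-0.018), 7.8), 'CLICK']
2 0.9000000000000004 [ 0.00073449 -0.0007531   0.0005939 ] 0.14007721494138384 33.2583
```

The first click, at 0.6 rad, is real: the torque swung by 0.27 Nm. The second was noise, since the torque there sits on the 0.35·(θ−0.785) line. I'll continue with averaged readings; the real second click should come near 1.36.

```bash
python3 - <<'E'
from h import *
k=np.load("kn.npz");j0=k["j0"];th=float(k["th"])
def tau():
    v=[]
    for _ in range(4):
        r=q2R(bot.read_tool_rot());v.append(-((r.T@(bot.read_moment()-k["m0"]))[1]-k["b"][1]));bot.wait(.02)
    return np.mean(v)
def turn(t,w=.06): j=j0.copy();j[5]+=t;bot.goto_joints(j);bot.wait(w)
out=[];hit=False
while th<1.68:
    th+=.06;turn(th);t=tau();out.append((round(th,2),round(t,3)))
    if th>1.1 and t<.35*(th-.785)-.15: hit=True;break
print(hit,out)
turn(1.56,.3);print("back at 1.56:",tau(),bot.read_gripper_width(),bot.read_clock())
E
```

```text
True [(0.96, np.float64(0.084)), (1.02, np.float64(0.062)), (1.08, np.float64(0.09)), (1.14, np.float64(0.091)), (1.2, np.float64(0.091)), (1.26, np.float64(0.112)), (1.32, np.float64(0.135)), (1.38, np.float64(-0.054))]
back at 1.56: 0.026109016521499117 0.1461219942246049 36.9167
```

Second click came at 1.38 rad, and torque is about zero at 1.56. Release, back off, and check the pointer and pans numerically against the first view.

```bash
python3 - <<'E'
from h import *
G=GM+.0017*KR[:,0]
bot.set_gripper(.5);bot.wait(.2)
p=bot.read_position();bot.move_linear(p+.13*N,speed=.12)
bot.move_pose([.53,-.19,.28],R2q(tool([0,0,-1],[0,1,0])));snap("w10")
def scan(n):
    im=cv2.imread(f"pics/{n}.png",0);W=load(n);a=np.arange(-3.1,3.1,.05)
    I=np.array([np.mean([im[tuple(np.round(proj(W,G-.023*N+r*(np.cos(t)*sy+np.sin(t)*UP))).astype(int)[::-1])] for r in(.0225,.024,.0255)]) for t in a])
    i=np.argsort(-I)[:6];return [(round(a[k],2),int(I[k])) for k in i]
print("before",scan("w2"));print("after",scan("w10"))
bot.move_pose([.56,.0,.29],R2q(tool([0,0,-1],[0,1,0])));snap("w11");W=load("w11")
for k in("small_pan","big_pan"): print(k,[(np.round(d["bbox"]).tolist(),round(d["confidence"],2)) for d in bot.search_frame("wrist",k)])
print("pred rim centre px big",proj(W,np.array([.6645,-.002,.101])),"small",proj(W,np.array([.6645,-.002,.124])),"r px small",340*.048/.33)
g=cv2.imread("pics/w11.png",0);print(bot.read_clock())
# everything else unmoved?
a=cv2.imread("pics/top0.png").astype(int);bot.move_pose([.3,.3,.35],R2q(tool([0,0,-1],[0,1,0])));im=bot.camera("top")[:,:,::-1].astype(int)
for t in("honey_jar","sauce_jar","tin","tape_roll","spoon","packet","small_pan","big_pan"): print(t,[(np.round(d["bbox"]).tolist(),round(d["confidence"],2)) for d in bot.search_frame("top",t)][:2])
cv2.imwrite("pics/top5.png",im.astype(np.uint8));print(bot.read_clock(),bot.read_ft_force().round(2))
E
```

```text
before [(np.float64(0.05), 180), (np.float64(-0.0), 172), (np.float64(0.1), 116), (np.float64(2.55), 102), (np.float64(2.5), 100), (np.float64(2.65), 100)]
after [(np.float64(1.6), 204), (np.float64(1.55), 175), (np.float64(1.65), 157), (np.float64(1.5), 112), (np.float64(2.55), 111), (np.float64(3.0), 110)]
small_pan [([234.0, 218.0, 171.0, 96.0], 0.94), ([20.0, 149.0, 51.0, 51.0], 0.36)]
big_pan [([215.0, 203.0, 122.0, 176.0], 0.82), ([0.0, 101.0, 383.0, 234.0], 0.62)]
pred rim centre px big [274.88840273 265.39074173] small [274.7770252  275.03705633] r px small 49.45454545454545
40.55
honey_jar [([274.0, 231.0, 20.0, 24.0], 0.85)]
sauce_jar [([164.0, 143.0, 27.0, 25.0], 0.64)]
tin [([311.0, 236.0, 29.0, 26.0], 0.96), ([270.0, 108.0, 42.0, 72.0], 0.51)]
tape_roll [([379.0, 232.0, 33.0, 28.0], 0.7)]
spoon []
packet [([250.0, 121.0, 149.0, 98.0], 0.72), ([397.0, 162.0, 42.0, 37.0], 0.61)]
small_pan [([247.0, 140.0, 60.0, 37.0], 0.73), ([192.0, 254.0, 31.0, 61.0], 0.62)]
big_pan [([272.0, 110.0, 41.0, 72.0], 0.71)]
42.4917 [ 0.52 -0.16 -0.45]
```

```bash
python3 -c "
from cell import bot
bot.close_job()"
```

```text
the job is handed in; nothing more can be done
```

The small pan is nested in the big pan with the handles about a quarter turn apart. The knob has clicked twice to the long mark. Both are let go, and I handed the job in at about 42.5 s of the 67 s.

**Last checks**
- **Pans:** The small pan touched down at the height expected for standing on the big pan's floor. The final wrist detection fits a centred small pan, and an earlier picture showed the handles about 90° apart.
- **Knob:** The pointer reads about 1.6 rad, and the same check gave about 0 on the starting picture. The clicks came at about 0.6 and 1.38 rad of turn, with almost no torque left before release.
- **Other goods:** I worked well away from them. In the last top view I compared only by eye the boxes found for the honey jar, sauce jar, tin, tape roll and packet, and none looked moved. The detector missed the spoon there, and I did not check the carton.

**What disagreed**
- **Fingertips:** The first two grasps closed above the handle on nothing. The real fingertips sit about 28 mm behind the reported TCP, and allowing for that fixed the third grasp and the knob grasp.
- **False click:** My script counted one false click from torque noise at 0.9 rad. I spotted it and kept turning to the real one.
- **Big pan rim height:** Measured from several views it did not agree well (0.091 against 0.101 m), so I found the contact by force instead.

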